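# Put the clay flower away in the drying box

## Robot

A 7-joint arm with a two-finger parallel gripper is mounted at the origin on the work surface. World frame = base frame: x ahead of the robot, y to its left, z up, the work surface at z = 0. Lengths are in mm, angles in degrees, forces in N, time in s.
With the tool pointing down it reaches from about 400 to 875 mm from the base axis. Payload 4.4 kg.
Tool frame: the origin (TCP) lies at the very end of the fingers, on their centre line; the grasp point (between the pads) lies env.grasp_offset behind it (env.grasp_offset is the distance from the TCP to the grasp point, in mm); z points along the fingers, y is the line along which they close (so a half turn about z gives the same grasp; the last joint's range is limited). The gripper opens to 85 mm and grips with 20 to 120 N. Pads are 22 mm wide; open, the fingers measure 114 mm over their backs; the gripper's body (76 mm by 85 mm) begins 54 mm behind the grasp point. The pads swing forward as they close: fully open they stand 13 mm farther back than shut.
Start: joints at [-80.661, 36.005, 2.206, 86.941, -1.547, 57.084, -1.146], TCP at [147.4, 633.081, 231.313] pointing down, gripper open.
Joint ranges: [-175.42, 175.42], [-21.48, 121.26], [-71.46, 75.88], [10.55, 141.38], [-63.04, 243.04], [13.31, 113.54], [-168.57, 168.57]. Speed limits (degrees/s): [147.25, 147.25, 180, 180, 180, 180, 180].

## Interface

Orientations are given as a 3x3 rotation matrix whose columns are the frame's x, y, z axes.
In Python, from workcell import readout, imaging, env gives the robot as it stands.
- The arm moves only by the tool play_rows, never from a script. Its argument "rows" is a list of rows, each a list of 3 entries, a list of its own where there are three numbers: the shift along the tool's x, y, z in mm, then the turn, a rotation vector about the tool's x, y, z in rad, then the opening, from 0 (shut) to 1 (fully open). A call has 1 to 12 rows; each row is the pose to reach, as a shift and turn from the pose commanded when the call began, along the tool's axes at that moment; what a row does not reach only later rows make up. A row lasts 1/12 s, in which the tool goes at most 41.7 mm and 7.16 degrees, less where a joint would pass 70% of its speed; a pose out of reach is approached as far as the arm can. A call with a gripper value outside its range is refused whole. The fingers move at their own pace and stop on an object; the grip force is fixed at half the most. Time passes only in rows, so rows that repeat a pose let the fingers close. It gives the time, the measured TCP pose, the force, the opening and the grip force at its end, in the units of the state.
- readout.sense(): the state, without advancing time (a new reading comes with each control period).
- imaging.snapshot(name): name is "side" or "top"; returns the picture (420x560x3 uint8, blue, green, red); there is no depth.
- imaging.get_calibration(name): a dict with "intrinsics" (3x3 intrinsics, pixels), "eye" and "orientation" of the camera in the world. Camera axes: x right, y down, z forward; pixel columns grow to the right and rows downward; lengths in mm; the calibration is good to about 2 mm. A picture is of the moment at which its call begins. get_calibration takes no time and is no camera call.
- env.finish_job(): hands the job in; it is judged then, once.
The state is a dict: "clock": time; "joint_pos": joint angles; "joint_vel": joint speeds; "tau": joint torques, N m; "ee_pos": TCP position; "tool_rot": TCP orientation; "force": force on the tool from outside, world axes, zero at the start; "wrist_torque": the same for the moment, N m; "opening": finger opening in mm; "grasp_force": force on a finger pad.
Only numpy, scipy, OpenCV 4.12 (cv2) and the standard library are available. Lean on these libraries where they do the work, as an engineer would, in place of code of your own. Each camera call takes 0.05 s, during which the arm holds its last target. There are 200 camera calls.

## Task

Put the clay flower away to dry: with the fingertips, push the white plaster bat it lies on along the porch until the bat is wholly inside the drying box, then push the blue door fully shut from its outer side. Nothing is to be gripped or lifted: the bat stays flat on the board, the flower stays untouched in its place on the bat, the door is not pinched, and everything else on the table and on the box is left where it is.

Things in the scene. Friction and masses are not known exactly. Their poses are not given: they have to be found in the camera images.
- box: low wooden drying box, fixed. Base board 400 x 230 mm, 10 mm thick: from x=-220 mm to the opening at x=0 an open porch, behind it the box's floor. Origin: on the table, under the middle of the opening; x points into the box, y left as seen from the porch, z up. Box 180 mm deep, back wall's inner face at x=170; side walls 12 mm thick, opening 206 mm wide, 10 to 60 mm high
- roof_edge (a point): middle of the roof's front top edge, at x=50 mm in the box's frame, 70 mm above the table; the roof (60 to 70 mm high) reaches from here to the back. Between the opening (x=0) and this edge the top is open over the full width, so fingers pointing down can follow into the box as far as this edge
- bat: white plaster bat (flat slab), loose, 120 mm long (its x, into the box), 110 mm wide (y), 18 mm thick, about 0.35 kg, lying on the porch before the opening, its x roughly along the box's x. Origin: centre of its underside, 10 mm above the table. It slides when pushed on its edge
- ornament: soft dark grey clay flower with one leaf, loose, on the middle of the bat: 68 mm disc, leaf to 57 mm from its origin along its x, 21 mm high, 0.1 kg. Origin: centre of its underside. It must not be touched
- door (a joint): angle of the box's blue door, rad: 0 = shut, grows as it opens, up to 2.3; at 1.57 it stands straight out along the porch's left edge. Upright hinge at the opening's left end (box +y). Swings with slight friction (under 1 N at the push point), stays where left. Panel 222 mm wide from the hinge, 12 to 58 mm above the table, 14 mm thick
- door_knob (a point): outer end of the small brass knob on the outer face, 200 mm from the hinge, 35 mm above the table, 16 mm in diameter, standing 20 mm out of the face. It need not be used
- door_hinge (a point): point on the door's hinge axis (box x=-7 mm, y=115 mm), 35 mm above the table, in the middle of the door's thickness (faces 7 mm to either side). Its frame turns with the door: from here the door runs along its -y, and its -x points out of the outer face
- door_push (a point): point on the blue outer face of the door, 130 mm from the hinge, 35 mm above the table: a good place to push. Same axes as door_hinge: push along its +x
- door_lining (a point): middle of the door's inner face, which has a white lining of 200 x 40 mm, 111 mm from the hinge, 35 mm above the table. Not to be pressed or pinched
- roof_jar: small terracotta-coloured jar with black lid, 44 mm diameter, 55 mm high, on the roof of the box. Origin: centre of its underside. Bystander
- modelling_tool: dark wooden modelling tool, about 150 mm long, 12 mm thick, lying on the table to the right of the porch. Origin: near its middle on the table. Bystander
- mug: white mug, 72 mm diameter, 80 mm high, to the right of the box. Origin: centre of its underside. Bystander
- brush: brush lying on the table far to the right. Origin at its underside. Bystander
- slip_jar: orange jar with white lid, 70 mm diameter, 100 mm high, on the right of the table. Origin: centre of its underside. Bystander
- mould: white plaster mould block, 90 x 80 x 35 mm, on the left of the table. Origin: centre of its underside. Bystander
- spare: a second, lighter grey clay flower lying on the left of the table. Origin: centre of its underside. Bystander
Things that resemble listed ones, but are neither listed nor needed, are in the scene too. What is shaped like the ornament but pink is not meant. Leave any red look-alike of the bat alone.

How it is judged:
By the outcome, as a careful person would: the job done as asked, in the order asked, and still so for the second after the job is handed in, with the robot touching nothing.
It also fails if it takes over 61 s, if anything falls off the work surface, if the arm or the gripper's body presses on something with over 40 N, if the wrist force passes 120 N, or if a joint passes its speed limit or range.

## Working session

There is one attempt and no reset: what is moved stays moved. The work goes in short steps, Python scripts to look and compute and a tool call to move; the robot and the scene stay as the last step left them, time stands still between calls to the robot, and variables do not carry over. Pictures are saved under pics/ and viewed, at most 10 in all, crops included, and the job is handed in when it is done.

Besides the shell and the picture viewer there is one more tool, called after ">>>" in YAML: its name, and indented under it one key for each argument. play_rows: Moves the arm, as the interface text tells. Its arguments: {"type":"object","properties":{"rows":{"type":"array"}},"required":["rows"]}

```bash
mkdir -p pics
python3 - <<'E'
from workcell import readout, imaging, env
import cv2
for n in("top","side"):
    cv2.imwrite(f"pics/{n}0.png",imaging.snapshot(n)); c=imaging.get_calibration(n); print(n,c)
s=readout.sense(); print(s["clock"],s["ee_pos"],s["tool_rot"],s["opening"],env.grasp_offset)
E
```

```text
top {'intrinsics': array([[397.31761077,   0.        , 287.55339311],
       [  0.        , 397.31761077, 209.34126572],
       [  0.        ,   0.        ,   1.        ]]), 'eye': array([ 442.84665684,   24.52235408, 1138.86489345]), 'orientation': array([[-0.00428131, -0.99235922,  0.12330792],
       [-0.99998694,  0.00390423, -0.00329951],
       [ 0.00279288, -0.12332043, -0.99236297]])}
side {'intrinsics': array([[483.23581228,   0.        , 282.64313972],
       [  0.        , 483.23581228, 210.42753529],
       [  0.        ,   0.        ,   1.        ]]), 'eye': array([ 500.8110188 , -923.77878205,  973.61103899]), 'orientation': array([[ 0.99800081, -0.04189148,  0.04732332],
       [-0.06314037, -0.69371127,  0.71748029],
       [ 0.00277241, -0.71903392, -0.69496945]])}
0.1 [147.25702757 632.52932116 230.49023761] [[-9.73946941e-01  2.26775719e-01 -3.59600277e-04]
 [ 2.26776003e-01  9.73945531e-01 -1.65752971e-03]
 [-2.56564105e-05 -1.69589471e-03 -9.99998562e-01]] 85.3903743506311 18.700000000000003
```

View pics/top0.png

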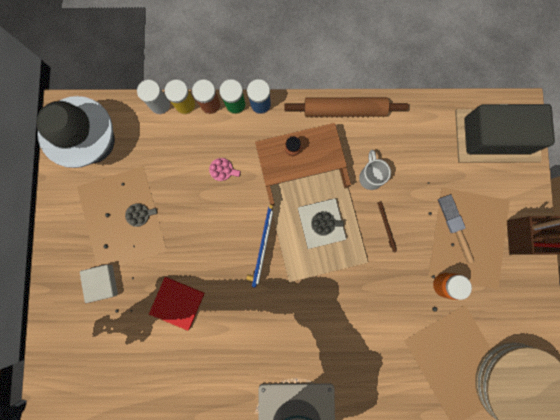

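View pics/side0.png

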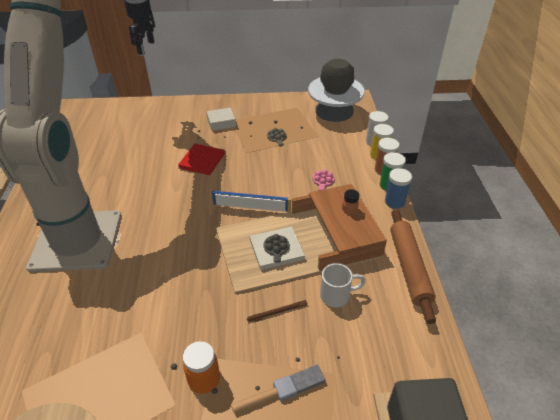

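The bat is the white slab at top (322,223), on the porch. The red slab (177,303) and the mould (98,284) could be mistaken for it. The ornament is the dark flower on the bat. Its look-alikes are the spare (137,215) and the pink flower (221,169). The door is the blue strip from (270,210) to (255,285). I'll check this in one close crop.

Run:
```python
import cv2
im=cv2.imread("pics/top0.png")
c=im[115:295,235:385]; cv2.imwrite("pics/c1.png",cv2.resize(c[:, :],None,fx=3.33,fy=3.33,interpolation=cv2.INTER_CUBIC))
```

```text
(no output)
```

View pics/c1.png

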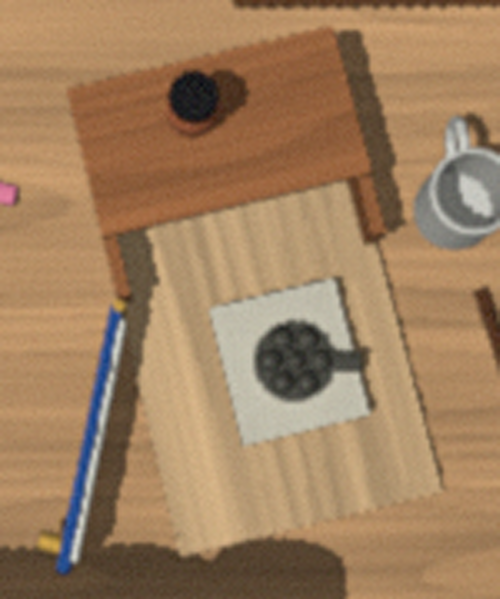

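The crop confirms the choice: white bat with the dark flower and its leaf pointing right (crop 350,358), and the blue door on the left standing open past 90°. Its knob is at the outer end (50,543).

```bash
cat > h.py <<'E'
from workcell import readout, imaging, env
import numpy as np, cv2
def unproj(p,z,n="top"):
    c=imaging.get_calibration(n); d=np.asarray(c["orientation"])@np.linalg.inv(c["intrinsics"])@np.array([p[0],p[1],1.])
    e=np.asarray(c["eye"]); return (e+d*(z-e[2])/d[2])
def fit(m,w): # 2D rigid
    m=np.array(m,float);w=np.array(w,float)[:,:2];a=m-m.mean(0);b=w-w.mean(0)
    th=np.arctan2((a[:,0]*b[:,1]-a[:,1]*b[:,0]).sum(),(a*b).sum()); R=np.array([[np.cos(th),-np.sin(th)],[np.sin(th),np.cos(th)]])
    t=w.mean(0)-R@m.mean(0); return R,t,np.degrees(th),(m@R.T+t-w)
E
python3 - <<'E'
from h import *
u=lambda p,z:unproj((p[0]/3.33+235-.35,p[1]/3.33+115-.35),z)
np.set_printoptions(precision=1,suppress=True)
w=[u((108,236),70),u((370,176),70),u((68,88),70),u((333,28),70),u((183,553),10),u((441,489),10)]
R,t,th,r=fit([(50,115),(50,-115),(180,115),(180,-115),(-220,115),(-220,-115)],w)
print("box",t,th,r.tolist())
w=[u(p,28) for p in((211,307),(335,279),(371,410),(245,444))]
Rb,tb,thb,r=fit([(60,55),(60,-55),(-60,-55),(-60,55)],w); print("bat",tb,thb,r.tolist(),"in box",R.T@(tb-t))
f=u((293,360),45)[:2];l=u((368,359),40)[:2];print("flower in bat",Rb.T@(f-tb),Rb.T@(l-tb))
h=R@[-7,115]+t; a=u((65,570),58)[:2]; print("hinge",h,"tip(box)",R.T@(a-t)); v=R.T@(a-h); print(np.hypot(*v),"door",np.degrees(np.arctan2(v[1],v[0])))
E
```

```text
box [618.8 -42.6] 13.425085419315653 [[-0.7284890830070481, 4.270335926784952], [3.215346091636434, -3.3722157043556535], [0.6300154003175749, 0.9329668356318876], [3.083267378790765, -1.3422455168847307], [-3.5855760175697924, 2.2884914221286703], [-2.614563770167706, -2.777332963305099]]
bat [542.9 -75.4] 13.7398509937806 [[0.2881541972370769, 1.0162534535281509], [2.846764804429313, -0.33996302694738745], [-2.4817285960060076, -0.750388202655131], [-0.6531904056603821, 0.07409777607438173]] in box [-81.4 -14.3]
flower in bat [-2.  -0.1] [-15.9 -61.5]
hinge [585.3  67.6] tip(box) [-205.1  207. ]
218.42509444510333 door 155.07622336473736
```

```bash
cat >> h.py <<'E'
TB=np.array([618.8,-42.6]);TH=np.radians(13.5)
RB=np.array([[np.cos(TH),-np.sin(TH)],[np.sin(TH),np.cos(TH)]])
def b2w(x,y,z): return np.r_[RB@[x,y]+TB,z]
def w2b(p): return np.r_[RB.T@(np.asarray(p)[:2]-TB),p[2]]
def shift(w):
    s=readout.sense(); return np.round(np.asarray(s["tool_rot"]).T@(np.asarray(w)-s["ee_pos"]),1)
def yaw(deg): # turn about tool z to have tool x at world yaw deg
    x=np.asarray(readout.sense()["tool_rot"])[:,0]; d=(deg-np.degrees(np.arctan2(x[1],x[0]))+180)%360-180; return round(-np.radians(d),3)
def st():
    s=readout.sense(); print("t",s["clock"],"box",np.round(w2b(s["ee_pos"]),1),"F",np.round(s["force"],1),"op",s["opening"],"q",np.round(s["joint_pos"]))
E
python3 - <<'E'
from h import *
print(shift([480,370,200]),yaw(193.5),b2w(-180,-14,110))
print(shift(b2w(-180,-14,110)))
E
```

```text
[-383.6 -180.2   30.8] -0.464 [447.04164942 -98.23334438 110.        ]
[-457.7 -643.5  121.6]
```

>>> play_rows:
  rows:
    - [[-384,-180,30],[0,0,-0.464],0.5]
    - [[-384,-180,30],[0,0,-0.464],0.5]
    - [[-384,-180,30],[0,0,-0.464],0.5]
    - [[-384,-180,30],[0,0,-0.464],0.5]
    - [[-384,-180,30],[0,0,-0.464],0.5]
    - [[-384,-180,30],[0,0,-0.464],0.5]
    - [[-384,-180,30],[0,0,-0.464],0.5]
    - [[-384,-180,30],[0,0,-0.464],0.5]
    - [[-384,-180,30],[0,0,-0.464],0.5]
    - [[-384,-180,30],[0,0,-0.464],0.5]
    - [[-384,-180,30],[0,0,-0.464],0.5]
    - [[-384,-180,30],[0,0,-0.464],0.5]

```text
clock: 1.1
ee_pos: [484.3, 365.9, 200.5]
tool_rot: [[-0.974, -0.225, 0.001], [-0.225, 0.974, -0.003], [-0.0, -0.003, -1.0]]
force: [-0.3, -0.7, 0.1]
opening: 42.8
grasp_force: 0.0
```

Run:
```python
from h import *
st();print(shift(b2w(-180,-14,110)),yaw(193.5))
```

```text
t 1.1 box [-35.4 428.6 200.5] F [-0.3 -0.7  0.1] op 42.79367768809348 q [-37.  34.  -5.  96.   4.  50.  60.]
[ 140.8 -443.6   91.8] -0.009
```

>>> play_rows:
  rows:
    - [[140,-444,90],[0,0,-0.009],0.5]
    - [[140,-444,90],[0,0,-0.009],0.5]
    - [[140,-444,90],[0,0,-0.009],0.5]
    - [[140,-444,90],[0,0,-0.009],0.5]
    - [[140,-444,90],[0,0,-0.009],0.5]
    - [[140,-444,90],[0,0,-0.009],0.5]
    - [[140,-444,90],[0,0,-0.009],0.5]
    - [[140,-444,90],[0,0,-0.009],0.5]
    - [[140,-444,90],[0,0,-0.009],0.5]
    - [[140,-444,90],[0,0,-0.009],0.5]
    - [[140,-444,90],[0,0,-0.009],0.5]
    - [[140,-444,90],[0,0,-0.009],0.5]

```text
clock: 2.1
ee_pos: [446.2, -98.3, 110.4]
tool_rot: [[-0.972, -0.237, -0.002], [-0.237, 0.972, -0.002], [0.003, -0.001, -1.0]]
force: [-0.5, 0.1, 0.3]
opening: 42.9
grasp_force: 0.0
```

Run:
```python
from h import *
st();print(shift(b2w(-180,-14,13)),yaw(193.5))
```

```text
t 2.1 box [-180.9  -13.8  110.4] F [-0.5  0.1  0.3] op 42.87274820505877 q [ 14.  32.  -7. 123.   9.  25. 103.]
[-1.1 -0.1 97.4] 0.003
```

>>> play_rows:
  rows:
    - [[0,0,30],[0,0,0],0.5]
    - [[0,0,60],[0,0,0],0.5]
    - [[0,0,80],[0,0,0],0.5]
    - [[0,0,90],[0,0,0],0.5]
    - [[0,0,94],[0,0,0],0.5]
    - [[0,0,96],[0,0,0],0.5]
    - [[0,0,96],[0,0,0],0.5]
    - [[0,0,96],[0,0,0],0.5]

```text
clock: 2.77
ee_pos: [447.9, -92.5, 15.2]
tool_rot: [[-0.97, -0.243, -0.0], [-0.243, 0.97, 0.001], [0.0, 0.001, -1.0]]
force: [-0.3, -0.5, 0.7]
opening: 42.7
grasp_force: 0.0
```

Run:
```python
from h import *
st()
a=imaging.snapshot("side")[190:310,200:380]
cv2.imwrite("pics/s1.png",cv2.resize(a,None,fx=4,fy=4,interpolation=cv2.INTER_CUBIC))
```

```text
t 2.7667 box [-177.8   -8.7   15.2] F [-0.3 -0.5  0.7] op 42.670915613761615 q [ 16.  44. -11. 125.  35.  14.  77.]
```

View pics/s1.png

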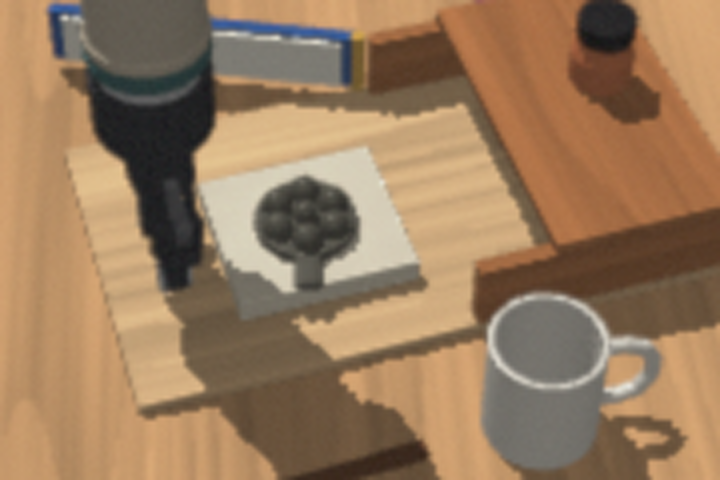

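The fingers are down on the porch behind the bat, at crop (175,280), and the bat's rear edge is ahead of them. The flower is untouched. Next is a gentle push.

>>> play_rows:
  rows:
    - [[-4,0,0],[0,0,0],0.5]
    - [[-8,0,0],[0,0,0],0.5]
    - [[-12,0,0],[0,0,0],0.5]
    - [[-15,0,0],[0,0,0],0.5]
    - [[-18,0,0],[0,0,0],0.5]
    - [[-20,0,0],[0,0,0],0.5]
    - [[-22,0,0],[0,0,0],0.5]
    - [[-24,0,0],[0,0,0],0.5]
    - [[-26,0,0],[0,0,0],0.5]
    - [[-28,0,0],[0,0,0],0.5]
    - [[-30,0,0],[0,0,0],0.5]
    - [[-32,0,0],[0,0,0],0.5]

```text
clock: 3.82
ee_pos: [479.1, -85.9, 15.1]
tool_rot: [[-0.97, -0.242, 0.0], [-0.242, 0.97, 0.0], [-0.0, 0.0, -1.0]]
force: [-0.8, -0.5, -1.6]
opening: 42.3
grasp_force: 0.7
```

Run:
```python
from h import *
st();print(yaw(193.5))
```

```text
t 3.8167 box [-146.    -9.5   15.1] F [-0.8 -0.5 -1.6] op 42.257035808960026 q [ 16.  45. -14. 121.  34.  18.  78.]
0.009
```

>>> play_rows:
  rows:
    - [[-3,0,0],[0,0,0],0.5]
    - [[-6,0,0],[0,0,0],0.5]
    - [[-10,0,0],[0,0,0],0.5]
    - [[-14,0,0],[0,0,0],0.5]
    - [[-18,0,0],[0,0,0],0.5]
    - [[-22,0,0],[0,0,0],0.5]
    - [[-26,0,0],[0,0,0],0.5]
    - [[-30,0,0],[0,0,0],0.5]
    - [[-34,0,0],[0,0,0],0.5]
    - [[-38,0,0],[0,0,0],0.5]
    - [[-41,0,0],[0,0,0],0.5]
    - [[-43,0,0],[0,0,0],0.5]

```text
clock: 4.82
ee_pos: [521.2, -75.4, 15.3]
tool_rot: [[-0.97, -0.242, 0.0], [-0.242, 0.97, 0.0], [-0.0, 0.0, -1.0]]
force: [-1.8, -1.2, -0.0]
opening: 42.5
grasp_force: 1.0
```

Run:
```python
from h import *
st();print(yaw(193.5))
a=imaging.snapshot("side")[190:310,200:380]
cv2.imwrite("pics/s2.png",cv2.resize(a,None,fx=4,fy=4,interpolation=cv2.INTER_CUBIC))
```

```text
t 4.8167 box [-102.6   -9.1   15.3] F [-1.8 -1.2 -0. ] op 42.460103060896074 q [ 16.  47. -16. 115.  32.  23.  79.]
0.009
```

View pics/s2.png

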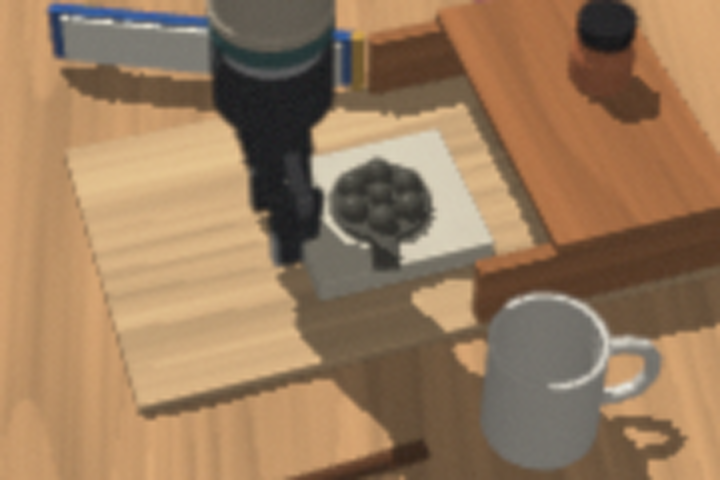

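The bat slides straight. Its right front corner (495,245) heads clear inside the right wall, and the flower hasn't shifted. I'll keep pushing.

>>> play_rows:
  rows:
    - [[-3,0,0],[0,0,0],0.5]
    - [[-7,0,0],[0,0,0],0.5]
    - [[-12,0,0],[0,0,0],0.5]
    - [[-17,0,0],[0,0,0],0.5]
    - [[-22,0,0],[0,0,0],0.5]
    - [[-27,0,0],[0,0,0],0.5]
    - [[-32,0,0],[0,0,0],0.5]
    - [[-37,0,0],[0,0,0],0.5]
    - [[-42,0,0],[0,0,0],0.5]
    - [[-47,0,0],[0,0,0],0.5]
    - [[-51,0,0],[0,0,0],0.5]
    - [[-54,0,0],[0,0,0],0.5]

```text
clock: 5.87
ee_pos: [574.0, -62.2, 15.3]
tool_rot: [[-0.97, -0.242, 0.001], [-0.242, 0.97, 0.0], [-0.001, 0.0, -1.0]]
force: [-3.4, 0.0, 2.2]
opening: 42.5
grasp_force: 1.8
```

Run:
```python
from h import *
st();print(shift(b2w(12,-9,14)))
```

```text
t 5.8667 box [-48.2  -8.6  15.3] F [-3.4  0.   2.2] op 42.4696083311164 q [ 15.  49. -19. 107.  30.  29.  80.]
[-60.1  -0.9   1.4]
```

>>> play_rows:
  rows:
    - [[-3,0,0],[0,0,0],0.5]
    - [[-7,0,0],[0,0,0],0.5]
    - [[-13,0,0],[0,0,0],0.5]
    - [[-19,0,0],[0,0,0],0.5]
    - [[-25,0,0],[0,0,0],0.5]
    - [[-31,0,0],[0,0,0],0.5]
    - [[-37,0,0],[0,0,0],0.5]
    - [[-43,0,0],[0,0,0],0.5]
    - [[-49,0,0],[0,0,0],0.5]
    - [[-54,0,0],[0,0,0],0.5]
    - [[-58,0,0],[0,0,0],0.5]
    - [[-60,0,0],[0,0,0],0.5]

```text
clock: 6.87
ee_pos: [632.2, -47.7, 15.3]
tool_rot: [[-0.97, -0.242, 0.001], [-0.242, 0.97, 0.0], [-0.001, 0.0, -1.0]]
force: [-2.7, -0.6, 1.1]
opening: 42.6
grasp_force: 1.4
```

Run:
```python
from h import *
st()
a=imaging.snapshot("side")[190:310,200:380]
cv2.imwrite("pics/s3.png",cv2.resize(a,None,fx=4,fy=4,interpolation=cv2.INTER_CUBIC))
```

```text
t 6.8667 box [11.8 -8.  15.3] F [-2.7 -0.6  1.1] op 42.61762610095168 q [ 14.  52. -20.  97.  28.  36.  82.]
```

View pics/s3.png

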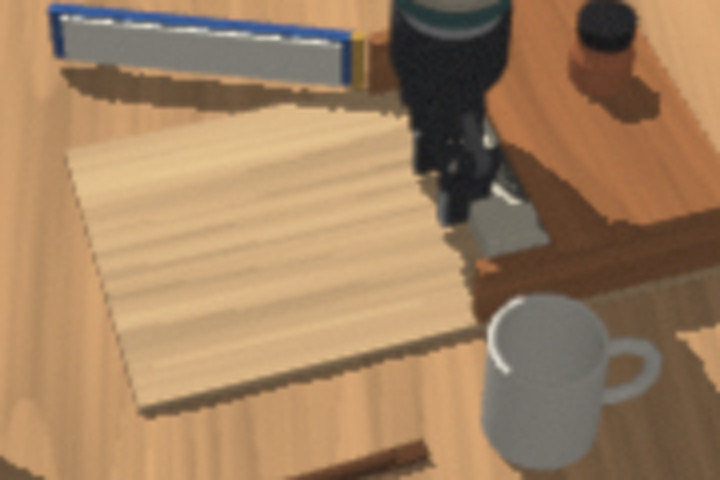

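>>> play_rows:
  rows:
    - [[-3,0,0],[0,0,0],0.5]
    - [[-5,0,0],[0,0,0],0.5]
    - [[-6,0,0],[0,0,0],0.5]
    - [[0,0,0],[0,0,0],0.5]
    - [[15,0,0],[0,0,0],0.5]
    - [[35,0,-10],[0,0,0],0.5]
    - [[55,0,-40],[0,0,0],0.5]
    - [[75,0,-75],[0,0,0],0.5]
    - [[95,0,-110],[0,0,0],0.2]
    - [[120,0,-140],[0,0,0],0]
    - [[150,0,-150],[0,0,0],0]
    - [[150,0,-150],[0,0,0],0]

```text
clock: 7.92
ee_pos: [481.6, -86.4, 167.8]
tool_rot: [[-0.971, -0.24, -0.0], [-0.24, 0.971, -0.004], [0.001, -0.003, -1.0]]
force: [-0.2, -0.9, -0.3]
opening: -0.2
grasp_force: 0.0
```

Run:
```python
from h import *
st()
a=imaging.snapshot("top"); cv2.imwrite("pics/t4full.png",a)
b=imaging.snapshot("side"); 
a=cv2.resize(a[115:295,235:385],None,fx=2.6,fy=2.6,interpolation=cv2.INTER_CUBIC)
b=cv2.resize(b[190:310,265:385],(390,390),interpolation=cv2.INTER_CUBIC)
o=np.zeros((468,780,3),np.uint8);o[:,:390]=a;o[:390,390:]=b
cv2.imwrite("pics/m4.png",o)
```

```text
t 7.9167 box [-143.7  -10.6  167.8] F [-0.2 -0.9 -0.3] op -0.1597675475278305 q [ 26.  30. -27. 115.  22.  39.  88.]
```

View pics/m4.png

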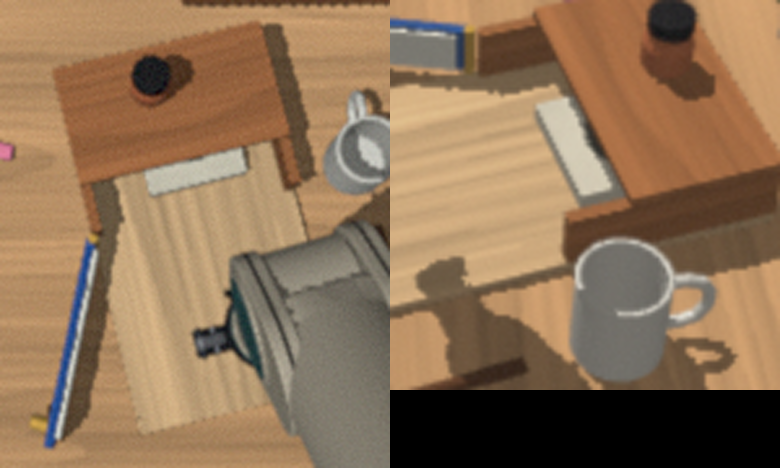

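The bat's visible rear strip is inside the opening on both views, and the flower is under the roof. Next I'll measure the rear edge and plan the door push.

```bash
cat >> h.py <<'E'
def door(deg,gap=0,rad=120,z=28):
    a=np.radians(deg); d=np.array([-np.sin(a),-np.cos(a)]); n=np.array([-np.cos(a),np.sin(a)])
    p=np.array([-7,115])+rad*d+(7+11+gap)*n
    return b2w(*p,z), 193.5-deg
E
python3 - <<'E'
from h import *
for p in((150,194),(245,174)): print(w2b(unproj((p[0]/2.6+234.7,p[1]/2.6+114.7),28)))
w,y=door(115,35,z=130); print(w,shift(w),yaw(y))
E
```

```text
[30.2561334  43.60590521 28.        ]
[ 27.15591258 -62.61216375  28.        ]
[478.12272968 143.44858477 130.        ] [-47.4 223.6  36.1] 2.015
```

>>> play_rows:
  rows:
    - [[-16,20,0],[0,0,0.12],0]
    - [[-20,45,0],[0,0,0.24],0]
    - [[-25,75,0],[0,0,0.36],0]
    - [[-30,105,0],[0,0,0.48],0]
    - [[-35,135,0],[0,0,0.6],0]
    - [[-40,165,0],[0,0,0.72],0]
    - [[-45,195,0],[0,0,0.84],0]
    - [[-47,223,0],[0,0,0.96],0]
    - [[-47,223,10],[0,0,1.08],0]
    - [[-47,223,20],[0,0,1.2],0]
    - [[-47,223,30],[0,0,1.32],0]
    - [[-47,223,36],[0,0,1.44],0]

```text
clock: 9.02
ee_pos: [477.9, 144.8, 127.7]
tool_rot: [[-0.363, 0.932, 0.0], [0.932, 0.363, -0.0], [-0.0, -0.0, -1.0]]
force: [0.0, -0.5, 0.1]
opening: 0.0
grasp_force: 0.0
```

Run:
```python
from h import *
st(); w,y=door(115,35,z=100); print(shift(w),yaw(y))
```

```text
t 9.0167 box [-93.3 215.1 127.7] F [ 0.  -0.5  0.1] op 0.015324660528484592 q [-19.  33.  -2. 116.   2.  31.  -1.]
[-1.3 -0.3 27.7] 0.572
```

Rotate, then lower to z≈28 beside the door's outer face.

>>> play_rows:
  rows:
    - [[0,0,5],[0,0,0.12],0]
    - [[0,0,15],[0,0,0.24],0]
    - [[0,0,28],[0,0,0.36],0]
    - [[0,0,40],[0,0,0.48],0]
    - [[0,0,55],[0,0,0.572],0]
    - [[0,0,75],[0,0,0.572],0]
    - [[0,0,90],[0,0,0.572],0]
    - [[0,0,98],[0,0,0.572],0]
    - [[0,0,100],[0,0,0.572],0]
    - [[0,0,100],[0,0,0.572],0]

```text
clock: 9.85
ee_pos: [477.5, 143.8, 28.5]
tool_rot: [[0.195, 0.981, -0.001], [0.981, -0.195, -0.0], [-0.0, -0.001, -1.0]]
force: [-0.1, 0.1, 0.9]
opening: 0.1
grasp_force: 0.0
```

```bash
cat >> h.py <<'E'
def plan(a0,a1,n=12,gap=0):
    for a in np.linspace(a0,a1,n):
        w,y=door(a,gap); print(round(a),shift(w).tolist(),yaw(y))
E
python3 - <<'E'
from h import *
st(); plan(115,115,1,35); plan(115,115,1,0); plan(113,58)
a=imaging.snapshot("top")[170:300,210:360]; cv2.imwrite("pics/t5.png",cv2.resize(a,None,fx=4,fy=4,interpolation=cv2.INTER_CUBIC))
E
```

```text
t 9.85 box [-93.9 214.3  28.5] F [-0.1  0.1  0.9] op 0.09168584171101515 q [-23.  43.   4. 119. -10.  18. -21.]
115 [-0.2, 0.7, 0.5] 0.004
115 [-35.2, 0.5, 0.5] 0.004
113 [-39.4, -0.1, 0.5] -0.03
108 [-50.0, -0.9, 0.5] -0.118
103 [-60.6, -0.7, 0.5] -0.205
98 [-71.1, 0.3, 0.6] -0.292
93 [-81.5, 2.3, 0.6] -0.379
88 [-91.7, 5.2, 0.6] -0.467
83 [-101.6, 8.9, 0.6] -0.554
78 [-111.1, 13.5, 0.6] -0.641
73 [-120.2, 18.9, 0.6] -0.729
68 [-128.8, 25.1, 0.6] -0.816
63 [-136.9, 32.0, 0.6] -0.903
58 [-144.3, 39.6, 0.6] -0.99
```

View pics/t5.png

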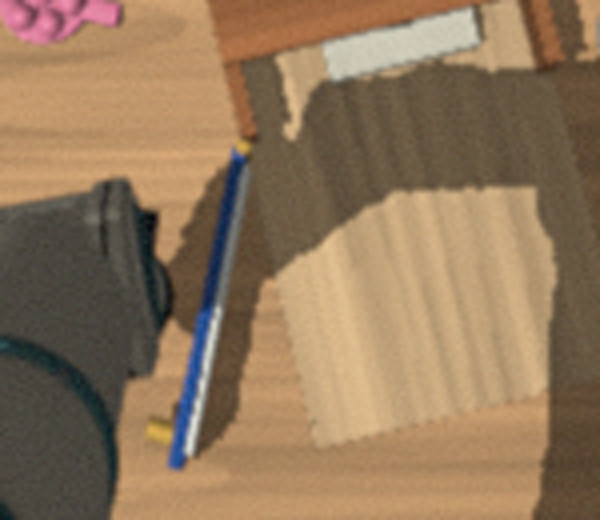

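The gripper stands on the outer side of the door between hinge (240,148) and knob (160,430), with a small gap. Next I'll sweep the door shut.

>>> play_rows:
  rows:
    - [[-8,0,0],[0,0,0],0]
    - [[-16,0,0],[0,0,0],0]
    - [[-22,0,0],[0,0,0],0]
    - [[-27,0,0],[0,0,0],0]
    - [[-31,0,0],[0,0,0],0]
    - [[-35,0,0],[0,0,0],0]
    - [[-39,0,0],[0,0,-0.03],0]
    - [[-44,0,0],[0,0,-0.07],0]
    - [[-50,-1,0],[0,0,-0.12],0]
    - [[-55,-1,0],[0,0,-0.16],0]
    - [[-61,-1,0],[0,0,-0.205],0]
    - [[-66,0,0],[0,0,-0.25],0]

```text
clock: 10.9
ee_pos: [464.2, 78.5, 29.3]
tool_rot: [[-0.057, 0.998, -0.0], [0.998, 0.057, 0.0], [0.0, -0.0, -1.0]]
force: [-0.9, 0.6, -0.2]
opening: -0.0
grasp_force: 0.3
```

Run:
```python
from h import *
st(); plan(97,57)
```

```text
t 10.9 box [-122.1  153.8   29.3] F [-0.9  0.6 -0.2] op -0.0014460840629156669 q [-13.  42.   1. 124.  -2.  14.  -8.]
97 [-6.6, -0.7, 1.3] -0.056
93 [-14.2, -1.1, 1.3] -0.12
90 [-21.9, -1.1, 1.3] -0.183
86 [-29.6, -0.6, 1.3] -0.247
82 [-37.3, 0.4, 1.3] -0.31
79 [-44.8, 1.9, 1.3] -0.374
75 [-52.3, 3.8, 1.3] -0.437
72 [-59.6, 6.2, 1.3] -0.501
68 [-66.7, 9.1, 1.3] -0.564
64 [-73.7, 12.4, 1.3] -0.628
61 [-80.4, 16.2, 1.3] -0.691
57 [-86.8, 20.4, 1.3] -0.755
```

```bash
sed -i 's/rad=120,z=28/rad=100,z=38/' h.py
python3 - <<'E'
from h import *
plan(97,57)
E
```

```text
97 [-5.4, 19.3, -8.7] -0.056
93 [-11.9, 18.7, -8.7] -0.12
90 [-18.3, 18.5, -8.7] -0.183
86 [-24.7, 18.8, -8.7] -0.247
82 [-31.2, 19.4, -8.7] -0.31
79 [-37.5, 20.5, -8.7] -0.374
75 [-43.8, 21.9, -8.7] -0.437
72 [-50.0, 23.8, -8.7] -0.501
68 [-56.0, 26.0, -8.7] -0.564
64 [-61.9, 28.6, -8.7] -0.628
61 [-67.6, 31.6, -8.7] -0.691
57 [-73.1, 35.0, -8.7] -0.755
```

>>> play_rows:
  rows:
    - [[5,4,-4],[0,0,0],0]
    - [[5,14,-9],[0,0,0],0]
    - [[0,19,-9],[0,0,-0.03],0]
    - [[-5,19,-9],[0,0,-0.06],0]
    - [[-12,19,-9],[0,0,-0.12],0]
    - [[-18,19,-9],[0,0,-0.18],0]
    - [[-25,19,-9],[0,0,-0.25],0]
    - [[-31,19,-9],[0,0,-0.31],0]
    - [[-37,20,-9],[0,0,-0.37],0]
    - [[-44,22,-9],[0,0,-0.44],0]
    - [[-50,24,-9],[0,0,-0.5],0]
    - [[-56,26,-9],[0,0,-0.56],0]

```text
clock: 11.9
ee_pos: [493.0, 24.1, 38.3]
tool_rot: [[-0.578, 0.816, -0.001], [0.816, 0.578, 0.0], [0.001, -0.001, -1.0]]
force: [0.6, 0.4, -0.0]
opening: -0.4
grasp_force: 0.3
```

Run:
```python
from h import *
st(); plan(65,25)
```

```text
t 11.9 box [-106.8   94.3   38.3] F [ 0.6  0.4 -0. ] op -0.4055539227500857 q [ -2.  42.  -7. 120.  14.  19.  16.]
65 [-5.4, -0.5, 0.3] -0.055
61 [-11.8, -1.1, 0.3] -0.119
58 [-18.3, -1.3, 0.3] -0.182
54 [-24.7, -1.1, 0.3] -0.246
50 [-31.1, -0.4, 0.3] -0.309
47 [-37.5, 0.6, 0.3] -0.373
43 [-43.8, 2.1, 0.3] -0.436
40 [-50.0, 3.9, 0.3] -0.5
36 [-56.0, 6.1, 0.3] -0.563
32 [-61.9, 8.7, 0.3] -0.627
29 [-67.6, 11.7, 0.3] -0.69
25 [-73.1, 15.1, 0.3] -0.753
```

>>> play_rows:
  rows:
    - [[-5,0,0],[0,0,-0.055],0]
    - [[-12,-1,0],[0,0,-0.12],0]
    - [[-18,-1,0],[0,0,-0.18],0]
    - [[-25,-1,0],[0,0,-0.25],0]
    - [[-31,0,0],[0,0,-0.31],0]
    - [[-37,1,0],[0,0,-0.37],0]
    - [[-44,2,0],[0,0,-0.44],0]
    - [[-50,4,0],[0,0,-0.5],0]
    - [[-56,6,0],[0,0,-0.56],0]
    - [[-62,9,0],[0,0,-0.63],0]
    - [[-67,12,0],[0,0,-0.69],0]
    - [[-71,14,0],[0,0,-0.73],0]

```text
clock: 12.9
ee_pos: [545.6, -26.1, 38.2]
tool_rot: [[-0.975, 0.223, -0.001], [0.223, 0.975, -0.0], [0.001, -0.0, -1.0]]
force: [1.1, 0.4, 0.5]
opening: 0.1
grasp_force: 0.2
```

Run:
```python
from h import *
st(); plan(24,0)
cv2.imwrite("pics/t6.png",imaging.snapshot("top"))
```

```text
t 12.9 box [-67.4  33.1  38.2] F [1.1 0.4 0.5] op 0.12007172668778335 q [ 12.  45. -20. 111.  30.  28.  48.]
24 [-3.9, -0.5, 0.2] -0.042
22 [-7.7, -0.9, 0.2] -0.08
20 [-11.6, -1.2, 0.2] -0.118
17 [-15.4, -1.4, 0.2] -0.156
15 [-19.3, -1.4, 0.2] -0.194
13 [-23.2, -1.3, 0.2] -0.232
11 [-27.0, -1.0, 0.2] -0.27
9 [-30.9, -0.6, 0.2] -0.308
7 [-34.7, 0.0, 0.2] -0.346
4 [-38.5, 0.7, 0.2] -0.384
2 [-42.3, 1.6, 0.2] -0.422
0 [-46.0, 2.6, 0.2] -0.461
```

>>> play_rows:
  rows:
    - [[-4,0,0],[0,0,-0.04],0]
    - [[-8,-1,0],[0,0,-0.08],0]
    - [[-12,-1,0],[0,0,-0.12],0]
    - [[-15,-1,0],[0,0,-0.16],0]
    - [[-19,-1,0],[0,0,-0.19],0]
    - [[-23,-1,0],[0,0,-0.23],0]
    - [[-27,-1,0],[0,0,-0.27],0]
    - [[-31,-1,0],[0,0,-0.31],0]
    - [[-35,0,0],[0,0,-0.35],0]
    - [[-38,1,0],[0,0,-0.38],0]
    - [[-41,2,0],[0,0,-0.42],0]
    - [[-43,2,0],[0,0,-0.46],0]

```text
clock: 13.95
ee_pos: [587.6, -33.4, 38.1]
tool_rot: [[-0.973, -0.232, -0.001], [-0.232, 0.973, -0.0], [0.001, -0.0, -1.0]]
force: [-0.0, 0.2, 0.0]
opening: 0.0
grasp_force: 0.2
```

Run:
```python
from h import *
st()
```

```text
t 13.95 box [-28.2  16.2  38.1] F [-0.   0.2  0. ] op 0.038764398133210747 q [ 18.  49. -28. 104.  37.  36.  71.]
```

Near shut. I'll creep in until the force rises.

>>> play_rows:
  rows:
    - [[-1,0,0],[0,0,0],0]
    - [[-2,0,0],[0,0,0],0]
    - [[-3,0,0],[0,0,0],0]
    - [[-4,0,0],[0,0,0],0]
    - [[-4,0,0],[0,0,0],0]

```text
clock: 14.37
ee_pos: [590.1, -33.1, 38.1]
tool_rot: [[-0.973, -0.229, -0.004], [-0.229, 0.973, -0.001], [0.004, -0.001, -1.0]]
force: [-5.3, -0.8, 3.3]
opening: 0.3
grasp_force: 2.6
```

>>> play_rows:
  rows:
    - [[-1,0,0],[0,0,0],0]
    - [[-2,0,0],[0,0,0],0]
    - [[-2,0,0],[0,0,0],0]

```text
clock: 14.62
ee_pos: [590.1, -33.2, 38.0]
tool_rot: [[-0.973, -0.229, -0.007], [-0.229, 0.973, -0.003], [0.008, -0.001, -1.0]]
force: [-9.7, -1.3, 7.8]
opening: 0.1
grasp_force: 4.7
```

The force rises with no further travel, so the door is against its stop. Retreat and check.

>>> play_rows:
  rows:
    - [[4,0,0],[0,0,0],0]
    - [[14,0,0],[0,0,0],0]
    - [[34,0,0],[0,0,0],0]
    - [[60,0,-30],[0,0,0],0]
    - [[80,0,-65],[0,0,0],0]
    - [[100,0,-100],[0,0,0],0]
    - [[120,0,-130],[0,0,0],0]
    - [[130,0,-150],[0,0,0],0]
    - [[130,0,-150],[0,0,0],0]
    - [[130,0,-150],[0,0,0],0]

```text
clock: 15.45
ee_pos: [468.8, -62.4, 189.6]
tool_rot: [[-0.973, -0.229, 0.005], [-0.229, 0.973, -0.001], [-0.004, -0.002, -1.0]]
force: [0.1, 0.9, -0.8]
opening: -0.1
grasp_force: 0.0
```

Run:
```python
from h import *
st()
a=imaging.snapshot("top");b=imaging.snapshot("side"); 
a=cv2.resize(a[115:265,225:375],(400,400),interpolation=cv2.INTER_CUBIC)
b=cv2.resize(b[170:320,250:400],(400,400),interpolation=cv2.INTER_CUBIC)
cv2.imwrite("pics/m7.png",np.hstack([a,b]))
```

```text
t 15.45 box [-150.5   15.8  189.6] F [ 0.1  0.9 -0.8] op -0.12372154311017838 q [ 31.  29. -39. 117.  27.  43.  79.]
```

View pics/m7.png

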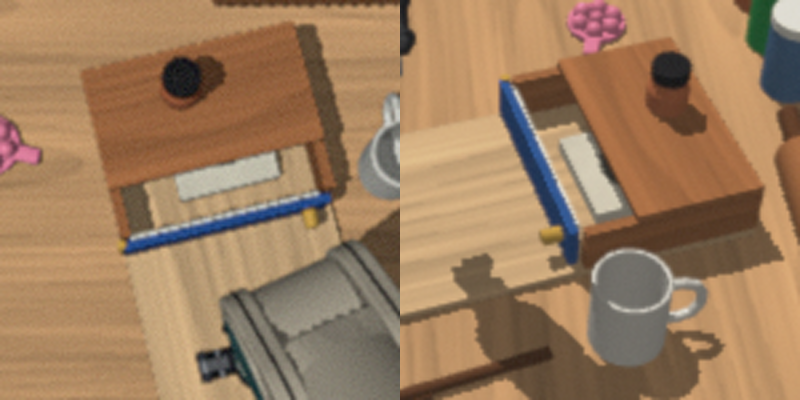

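The door is flush across the opening and parallel to the roof's edge. The bat is inside, and the jar, mug and tool are where they were.

```bash
python3 -c "
from workcell import env
print(env.finish_job())"
```

```text
the job is handed in; nothing more can be done
None
```

The bat, with the flower still on it, was pushed wholly inside the drying box (rear edge about 28 mm past the opening), the blue door was pushed shut against its stop from outside, and the job was handed in at about 15.5 s.

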